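# Take the label cassette out of the tube-label printer

### The arm

A 6-joint arm with a two-finger parallel gripper is mounted at the origin on the work surface. World frame = base frame: x ahead of the robot, y to its left, z up, the work surface at z = 0. Lengths are in mm, angles in rad, forces in N, time in s.
With the tool pointing down it reaches from about 350 to 775 mm from the base axis. Payload 7.3 kg.
Tool frame: the origin (TCP) lies midway between the tips of the shut fingers; the grasp point (between the pads) lies 19 mm behind it; x points along the fingers, y is the direction in which the jaws open and shut, and the axes are right-handed (so a half turn about x gives the same grasp; the last joint's range is limited). The gripper opens to 92 mm and grips with 3 to 60 N. Pads are 19 mm wide; open, the fingers measure 130 mm over their backs; the gripper's body (75 mm by 190 mm) begins 47 mm behind the grasp point.
Start: joints at [-1.37, 0.342, 1.524, -0, 1.275, -0.146], TCP at [178.466, -493.759, 193.341] pointing down, gripper open.
Joint ranges: [-2.53, 2.53], [-0.77, 2.02], [0.04, 2.7], [-1, 4.14], [0.28, 2.66], [-3.11, 3.11]. Speed limits (rad/s): [2.57, 2.57, 3.14, 3.14, 3.14, 3.14].

### API

Orientations are given as [roll, pitch, yaw] about the fixed x, y, z axes, in that order (R = Rz(yaw) Ry(pitch) Rx(roll)).
In Python, from plant import bot gives the robot as it stands. The module is installed in compiled form; this text tells all that it offers.
- The arm moves only by the shell command python3 -m handwheel 'ROWS' [OPENING]. ROWS is JSON, a list that holds one entry, the list of rows, each a list of 4 numbers: the shift along the tool's x, y, z in cm, then the turn about the tool's x in rad. A call has 1 to 8 rows; each row shifts and turns the commanded pose from where the row before left it, along the tool's axes as they then stand; what a row does not reach is not made up. A row lasts 1/12 s, in which the tool goes at most 41.7 mm and 7.16 degrees, less where a joint would pass 70% of its speed; a pose out of reach is approached as far as the arm can. A call is refused whole if a number of a shift passes 4.17 or a number of a turn 0.125, either way. A call with a gripper value outside its range is refused whole. OPENING is the opening, from 0 (shut) to 1 (fully open), set as the call begins (- or left out, the last holds). The fingers move at their own pace and stop on an object; the grip force is fixed at half the most. Time passes only in rows, so rows that do not move let the fingers close. It gives the time, the measured TCP pose, the force and the opening at its end, in the units of the state.
- bot.get_obs(): the state, without advancing time (a new reading comes with each control period).
- bot.capture(name): name is "side" or "top"; returns (picture, depth): 420x560x3 uint8, red, green, blue; 420x560 float32, mm along the optical axis (not along the pixel's ray), 0 where there is no reading.
- bot.camera_model(name): a dict with "fx", "fy", "cx", "cy" (pixels), "dist_coeffs" ([k1, k2, p1, p2, k3] as OpenCV has them; the pictures are not rectified), "position" and "rotation" of the camera in the world. Camera axes: x right, y down, z forward; pixel columns grow to the right and rows downward; lengths in mm; the calibration is good to about 2 mm. A picture is of the moment at which its call begins. camera_model takes no time and is no camera call.
- bot.close_job(): hands the job in, once; it reports no verdict.
Trained networks look in the newest picture that a camera, given by its name, has taken for a name from the list of things; names that differ only in an ending like _2 or _b are one class to them, and where a whole thing is asked for, a point or a joint stands for the part that bears it (a point fixed in the world has none). Each returns a list of dicts, best first, with "conf" (0 to 1); they miss things now and then, are a little off and sometimes report something else, mostly with a low value. They report only what shows in the picture. A call takes as long as a camera call.
- bot.find_in(camera, label): "bbox" ([left, top, width, height] in pixels, round what is visible of it).
- bot.spot_point(camera, label): "point" ([column, row] in pixels: a listed point, or the origin of a listed thing).
The state is a dict: "time": time; "joint_positions": joint angles; "dq": joint speeds; "tau": joint torques, N m; "tool_pos": TCP position; "tcp_rot": TCP orientation; "contact_force": force on the tool from outside, world axes, zero at the start; "moment": the same for the moment, N m; "grip_width": finger opening in mm.
Only numpy, scipy, OpenCV 4.12 (cv2) and the standard library are available. Lean on these libraries where they do the work, as an engineer would, in place of code of your own. Each camera call takes 0.05 s, during which the arm holds its last target.

### The job

Change-over of the tube-label printer: press the lid key fully down so that the clear lid springs open, then squeeze the two side catches of the label cassette fully in with the fingers and lift the cassette straight out of its bay. Finish while holding it: keep the catches squeezed and hold the cassette level and still, at least 10 cm above where it sat, touching nothing but the fingers. Do not shift the tip box or the tube rack.

Things in the scene. Friction and masses are not known exactly. Their poses are not given: they have to be found in the camera images.
- printer: Tube-label printer of light plastic, 181 mm long (x) by 150 mm wide (y), fixed to the bench, level. Origin: on the bench surface, under the centre of the cassette bay; the housing reaches from x = -125 to +56 mm. Its -x side is the front with the lid key (between screen and keypad), +x the lid's hinge side, z up. The flat deck around the bay is 45 mm above the bench, the bay's floor 21 mm.
- key_top (a point): Top of the lid key's finger bar (10 mm thick, along y), where to press straight down. The key is a dark paddle 36 mm (x) by 34 mm (y) at the middle of the printer's front; this point is 98 mm in front of the bay's centre, 58 mm above the bench (13 mm above the deck) at rest. The key tips about a cross axis 36 mm behind it, so the point sinks about 9 mm. Axes as the printer's at rest.
- lid_key (a joint): Lid key angle: 0 at rest, 0.25 rad fully down (end stop). Sprung: needs about 6 N at the point to be fully down, springs back when let go. The lid is let go at about 0.19 rad.
- lid (a joint): Lid angle: 0 shut and hooked, 1.85 rad fully open. The lid is a clear cover 106 mm (x) by 90 mm (y), 48 mm high above the deck, over the bay; its hinge is along y at the far (+x) edge of the deck, 54 mm behind the bay's centre. Once let go its spring opens it in one to two seconds and it stays open, leaning away behind the hinge (top about 150 mm above the bench).
- cassette_grip (a point): Half-way between the finger plates of the cassette's two catches, at the height to grip: 45 mm above its underside, 21 mm above the deck (66 mm above the bench) while seated. Axes as the printer's while seated. The cassette is a dark case 78 mm (x) by 40 (y) by 64 mm high, about 0.2 kg, with a white label roll seen in its top; it stands 24 mm deep in its bay (1.5 mm play), 40 mm proud.
- catch_left_face (a point): Middle of the outer face of the catch on the cassette's +y side: an upright ribbed plate 26 mm wide (x), 34 mm of it above the deck (its top 38 mm above the deck). It stands 30.5 mm from the cassette's middle at rest (61 mm over both plates), 23.5 mm squeezed in (47 mm over both). A hook on its foot holds under the deck until the plate is squeezed in by at least about 5 mm.
- catch_right_face (a point): The same on the -y side.
- catch_left (a joint): Left catch: 0 out (hooked), 0.007 m squeezed fully in. Spring of 3 N at rest to 9 N fully in.
- catch_right (a joint): Right catch, the same.
- cassette: The label cassette (with both catches); origin at the centre of its underside, z up, 21 mm above the bench while seated. Cannot be pulled out unless both catches are squeezed in.
- tip_box: Bystander: blue pipette-tip box with a clear lid, 85 x 124 x 82 mm, origin at the centre of its underside, loose beside the printer.
- tube_rack: Bystander: white rack of small tubes, 70 x 140 x 50 mm, origin at the centre of its underside, loose on the printer's other side.

How it is judged:
By the outcome, as a careful person would: the job done as asked, in the order asked, and still so for the second after the job is handed in, while the arm keeps its last pose, push and grip.
It also fails if it takes over 42 s, if anything falls off the work surface, if the arm or the gripper's body presses on something with over 40 N, if the wrist force passes 120 N, or if a joint passes its speed limit or range.

## Working session

There is one attempt and no reset: what is moved stays moved. The work goes in short steps, Python scripts to look and compute and a shell command to move; the robot and the scene stay as the last step left them, time stands still between calls to the robot, and variables do not carry over. Pictures are saved under pics/ and viewed, and the job is handed in when it is done.

```bash
mkdir -p pics; python3 - <<'E'
from plant import bot
import cv2, numpy as np
o=bot.get_obs()
for k,v in o.items(): print(k,v)
for n in ("side","top"):
    p,d=bot.capture(n); cv2.imwrite(f"pics/{n}0.png",p[:,:,::-1]); np.save(f"pics/{n}0.npy",d)
    print(n,bot.camera_model(n))
    for l in ("printer","key_top","cassette_grip","catch_left_face","catch_right_face","cassette","tip_box","tube_rack"):
        print(l,[(np.round(r["point"]),round(r["conf"],2)) for r in bot.spot_point(n,l)[:2]])
print(bot.get_obs()["time"])
E
```

```text
time 0.0
joint_positions [-1.36997940e+00  3.42690738e-01  1.52498384e+00 -8.07756950e-06
  1.27538663e+00 -1.45996277e-01]
dq [ 0.00030657 -0.00045673 -0.00053442  0.00157167  0.00030138 -0.00014551]
tau [-1.30491750e-03 -4.31244493e+01 -2.44221246e+01  7.18543888e-02
  5.60489588e-02 -1.29753853e-04]
tool_pos [ 178.38083644 -493.30147996  192.67317105]
tcp_rot [-1.71153291  1.56932775  1.77687531]
contact_force [-0.51822651  0.28554632  0.43596228]
moment [ 0.03049325  0.02738714 -0.00532734]
grip_width 91.90053011785936
side {'fx': 498.6297703872834, 'fy': 498.6297703872834, 'cx': 281.57287006076723, 'cy': 218.1702169161617, 'dist_coeffs': array([-0.17304297,  0.        ,  0.        ,  0.        ,  0.        ]), 'position': array([196.72443231, 636.56500446, 697.81367277]), 'rotation': array([-2.31276001,  0.01894418, -2.51520388])}
printer [(array([272., 253.]), 0.57)]
key_top [(array([308., 255.]), 0.62)]
cassette_grip []
catch_left_face []
catch_right_face [(array([321., 197.]), 0.7)]
cassette []
tip_box [(array([171., 318.]), 0.81), (array([319., 196.]), 0.69)]
tube_rack [(array([317., 195.]), 0.98)]
top {'fx': 382.5426047096726, 'fy': 382.5426047096726, 'cx': 278.06855465044436, 'cy': 210.76132379963875, 'dist_coeffs': array([0.02375748, 0.        , 0.        , 0.        , 0.        ]), 'position': array([481.02966715,  61.5566649 , 761.72141907]), 'rotation': array([-2.97872194, -0.00322372, -1.58506841])}
printer [(array([244., 208.]), 0.75)]
key_top [(array([241., 252.]), 0.76)]
cassette_grip []
catch_left_face []
catch_right_face []
cassette []
tip_box [(array([139., 182.]), 0.84)]
tube_rack [(array([342., 197.]), 0.71), (array([139., 183.]), 0.19)]
0.9
```

View pics/side0.png

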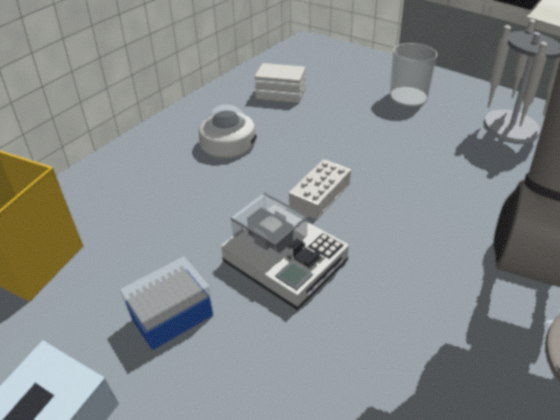

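View pics/top0.png

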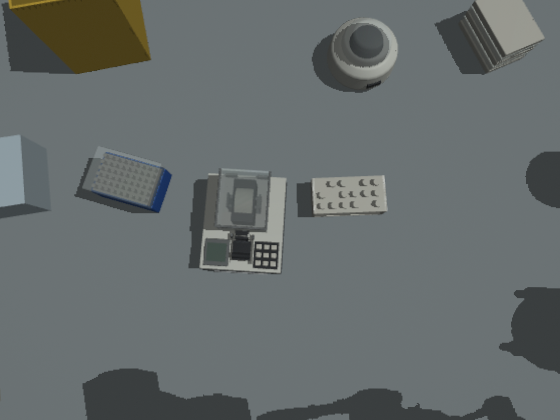

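```bash
cat > h.py <<'E'
from plant import bot
import cv2, numpy as np
from scipy.spatial.transform import Rotation as R
def cam(n):
    m=bot.camera_model(n); K=np.array([[m['fx'],0,m['cx']],[0,m['fy'],m['cy']],[0,0,1]])
    return K,np.array(m['dist_coeffs']),np.array(m['position']),R.from_euler('xyz',m['rotation']).as_matrix()
def ray(n,px):
    K,D,p,Rm=cam(n); u=cv2.undistortPoints(np.array(px,float).reshape(-1,1,2),K,D).reshape(-1,2)
    return p,np.c_[u,np.ones(len(u))]@Rm.T
def atz(n,px,z):
    p,d=ray(n,px); return p+d*((z-p[2])/d[:,2])[:,None]
def cloud(n,d):
    v,u=np.nonzero(d>0); p,r=ray(n,np.c_[u,v]); return p+r*d[v,u][:,None],u,v
def proj(n,P):
    K,D,p,Rm=cam(n); return cv2.projectPoints(((np.atleast_2d(P)-p)@Rm),np.zeros(3),np.zeros(3),K,D)[0].reshape(-1,2)
E
python3 - <<'E'
from h import *
print(R.from_euler('xyz',bot.get_obs()['tcp_rot']).as_matrix().round(3))
print('key',atz('top',[[241,252]],58),atz('side',[[308,255]],58)); print('printer',atz('top',[[244,208]],0),atz('side',[[272,253]],0))
print('tip',atz('top',[[139,182]],0),atz('side',[[171,318]],0)); print('rack',atz('top',[[342,197]],0),atz('side',[[317,195]],0))
for n in('top','side'):
    P,u,v=cloud(n,np.load(f'pics/{n}0.npy'))
    im=np.zeros((420,560)); im[v,u]=np.clip(P[:,2],0,130)*1.9
    cv2.imwrite(f'pics/h_{n}.png',cv2.applyColorMap(im.astype('uint8'),cv2.COLORMAP_JET))
E
```

```text
[[ 0.    0.34 -0.94]
 [-0.   -0.94 -0.34]
 [-1.    0.   -0.  ]]
key [[521.07247493 126.57217014  58.        ]] [[521.42378958 129.27086335  58.        ]]
printer [[612.74907069 126.02440588   0.        ]] [[610.70152827 118.48727515   0.        ]]
tip [[669.32023979 339.31190265   0.        ]] [[661.26318518 343.80364741   0.        ]]
rack [[632.67226399 -72.83408995   0.        ]] [[634.0653983  -77.06439268   0.        ]]
```

```bash
python3 - <<'E'
from h import *
im=cv2.imread('pics/top0.png'); c=cv2.resize(im[160:285,185:305],None,fx=4.8,fy=4.8,interpolation=cv2.INTER_CUBIC)
cv2.imwrite('pics/z.png',c)
P,u,v=cloud('top',np.load('pics/top0.npy'))
s=(abs(P[:,2]-45)<3.5)&(u>190)&(u<300)&(v>165)&(v<285)
Q=P[s][:,:2]; print(s.sum(),np.median(P[s][:,2]),Q.min(0),Q.max(0))
r=cv2.minAreaRect(Q.astype('float32')); print(r)
b=(abs(P[:,2]-0)<3.5)&(u>220)&(u<300)&(v>280); print('bench',np.median(P[(u>300)&(v>300)&(u<350)][:,2]))
E
```

```text
3030 46.065515615054096 [483.9700199   41.37541438] [674.29394744 205.32835848]
((579.379150390625, 123.60128784179688), (152.0046844482422, 180.99191284179688), 85.6231460571289)
bench 0.6189526790706168
```

View pics/z.png

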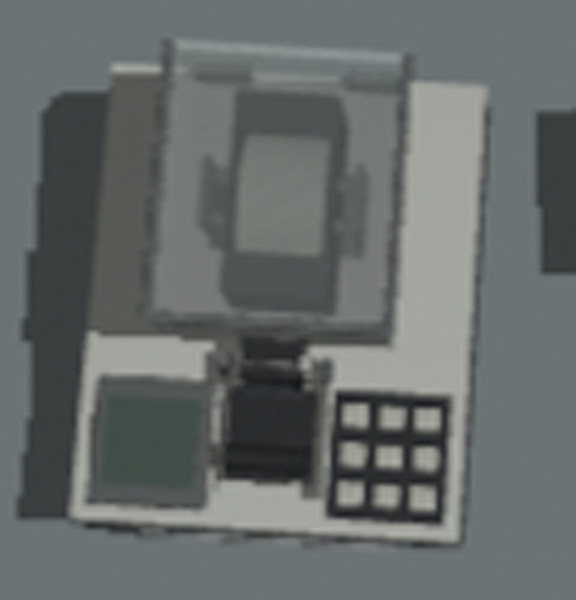

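View pics/h_top.png

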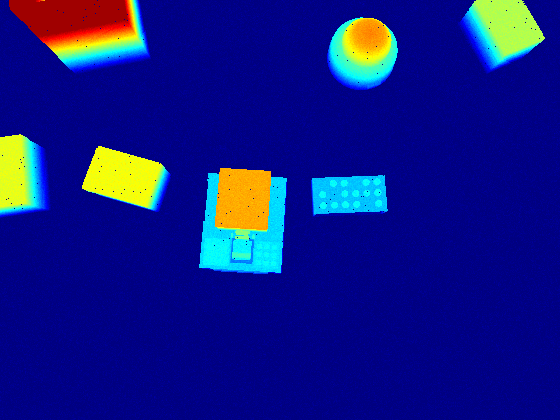

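```bash
cat >> h.py <<'E'
def rel(P):
    "world target TCP -> shift in tool axes, cm"
    o=bot.get_obs(); M=R.from_euler('xyz',o['tcp_rot']).as_matrix()
    print('t',round(o['time'],2),'tcp',o['tool_pos'].round(1) if hasattr(o['tool_pos'],'round') else o['tool_pos'],'F',np.round(o['contact_force'],1),'w',round(o['grip_width'],1))
    print('tool y yaw',np.degrees(np.arctan2(M[1,1],M[0,1])),'xaxis',M[:,0].round(4))
    print('shift cm',(M.T@(np.array(P)-o['tool_pos'])/10).round(3))
E
python3 - <<'E'
from h import *
print(atz('top',[[240.5,255.8],[240.5,252.7],[240.5,259]],58))
P,u,v=cloud('top',np.load('pics/top0.npy'))
a=-0.0764;c=np.array([np.cos(a),np.sin(a)]);dv=np.array([-c[1],c[0]])
Q=P[:,:2]-[579.4,123.6]; x=Q@c; y=Q@dv
# key height profile along x in |y|<12
for x0 in range(-90,-20,3):
    s=(abs(x-x0)<1.5)&(abs(y)<12); print(x0,s.sum(),np.median(P[s][:,2]).round(1) if s.any() else '')
s=(abs(P[:,2]-93)<5)&(abs(y)<80)&(abs(x)<120); print('lid',x[s].min(),x[s].max(),y[s].min(),y[s].max(),np.median(P[s][:,2]))
print(cv2.minAreaRect(P[s][:,:2].astype('float32')))
E
python3 -m handwheel '[[[0,0,0,0.106],[0,0,0,0.106],[0,0,0,0.106],[0,0,0,0.106],[0,0,0,0]]]' 0
```

```text
[[514.17441287 127.4715939   58.        ]
 [519.81091852 127.4838223   58.        ]
 [508.37228359 127.45878299  58.        ]]
-90 23 45.4
-87 21 45.5
-84 20 45.8
-81 23 45.9
-78 17 46.0
-75 24 34.1
-72 24 34.9
-69 21 50.8
-66 21 57.5
-63 24 59.4
-60 18 56.5
-57 22 50.0
-54 20 50.5
-51 21 49.7
-48 23 49.4
-45 19 49.7
-42 20 50.1
-39 20 49.8
-36 20 50.1
-33 32 67.4
-30 17 67.8
-27 24 67.1
-24 22 67.9
-21 21 68.5
lid -18.5692351244795 88.72894243343495 -47.46582123166878 45.81454088732128 95.19431494303808
((614.3153076171875, 120.09849548339844), (93.27848052978516, 107.299560546875), 85.61990356445312)
time: 1.32
tool_pos: [178.5, -493.8, 193.4]
tcp_rot: [1.827, 1.571, -1.396]
contact_force: [0.4, -0.5, -0.7]
grip_width: 63.3
```

```bash
python3 - <<'E'
from h import *
rel([516.1,128.4,110])
E
```

```text
t 1.32 tcp [ 178.5 -493.8  193.4] F [ 0.4 -0.5 -0.7] w 63.3
tool y yaw -94.63834555070376 xaxis [ 0.e+00 -1.e-04 -1.e+00]
shift cm [  8.328 -64.746 -28.621]
```

```bash
python3 -m handwheel '[[[0,-3.6,-1.6,0],[0,-3.6,-1.6,0],[0,-3.6,-1.6,0],[0,-3.6,-1.6,0],[0,-3.6,-1.6,0],[0,-3.6,-1.6,0],[0,-3.6,-1.6,0],[0,-3.6,-1.6,0]]]' 0
python3 -m handwheel '[[[0,-3.6,-1.6,0],[0,-3.6,-1.6,0],[0,-3.6,-1.6,0],[0,-3.6,-1.6,0],[0,-3.6,-1.6,0],[0,-3.6,-1.6,0],[0,-3.6,-1.6,0],[0,-3.6,-1.6,0]]]' 0
python3 -m handwheel '[[[0,-3.6,-1.5,0],[0,-3.5,-1.5,0],[0,0,0,0],[0,0,0,0]]]' 0
python3 - <<'E'
from h import *
rel([516.1,128.4,64])
E
```

```text
time: 1.98
tool_pos: [328.8, -214.8, 193.6]
tcp_rot: [2.495, 1.57, -0.721]
contact_force: [0.5, -0.6, 0.8]
grip_width: 9.9
time: 2.65
tool_pos: [478.7, 62.9, 193.5]
tcp_rot: [2.838, 1.57, -0.376]
contact_force: [0.6, -0.7, -0.8]
grip_width: 0.3
time: 2.98
tool_pos: [513.6, 130.9, 192.7]
tcp_rot: [0.355, 1.57, -2.858]
contact_force: [-1.0, -0.1, -0.2]
grip_width: 0.4
t 2.98 tcp [513.6 130.9 192.7] F [-1.  -0.1 -0.2] w 0.4
tool y yaw -94.05790852888127 xaxis [-8.e-04 -2.e-04 -1.e+00]
shift cm [12.869  0.23  -0.274]
```

```bash
python3 -m handwheel '[[[3,0.2,-0.25,0],[3,0,0,0],[3,0,0,0],[3,0,0,0],[0.9,0,0,0],[0,0,0,0],[0,0,0,0]]]' 0
python3 - <<'E'
from h import *
rel([516.1,128.4,52])
for n in ("side","top"):
    p,d=bot.capture(n); cv2.imwrite(f"pics/{n}1.png",p[:,:,::-1])
    if n=='side': cv2.imwrite('pics/z1.png',cv2.resize(p[170:320,200:370,::-1],None,fx=4,fy=4,interpolation=cv2.INTER_CUBIC))
E
```

```text
time: 3.57
tool_pos: [516.3, 126.4, 65.2]
tcp_rot: [3.024, 1.57, -0.195]
contact_force: [0.4, -0.4, 0.4]
grip_width: 0.3
t 3.57 tcp [516.3 126.4  65.2] F [ 0.4 -0.4  0.4] w 0.3
tool y yaw -94.42636143072792 xaxis [ 6.e-04 -1.e-04 -1.e+00]
shift cm [ 1.322 -0.195  0.036]
```

View pics/z1.png

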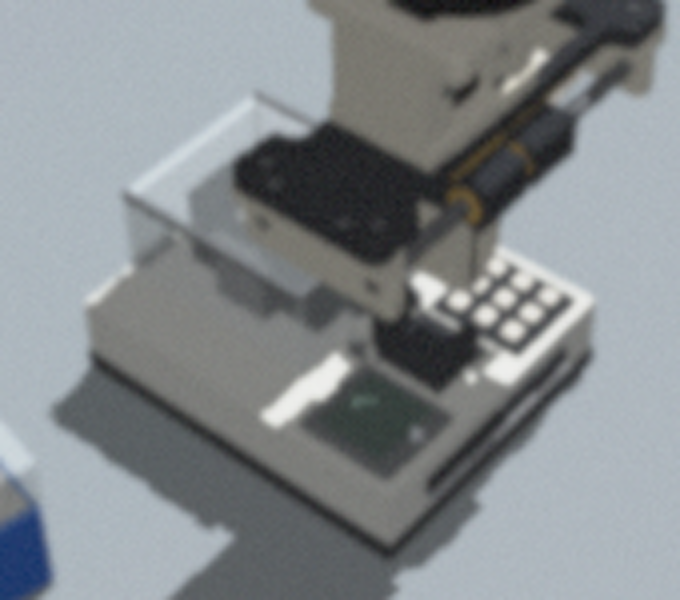

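The side view crop shows the shut fingers just above the dark key (crop ~(430,330)), clear of the lid. Pressing now.

```bash
python3 -m handwheel '[[[0.5,-0.1,0,0],[0.3,0,0,0],[0.3,0,0,0],[0.2,0,0,0],[0,0,0,0],[0,0,0,0]]]' 0
python3 -m handwheel '[[[0.2,0,0,0],[0.15,0,0,0],[0,0,0,0],[0,0,0,0]]]' 0
```

```text
time: 4.17
tool_pos: [515.8, 128.1, 51.2]
tcp_rot: [0.509, 1.57, -2.709]
contact_force: [0.1, 0.2, -0.4]
grip_width: 0.3
time: 4.5
tool_pos: [515.9, 128.0, 47.7]
tcp_rot: [0.55, 1.571, -2.669]
contact_force: [-0.3, 0.6, -0.1]
grip_width: 0.7
```

```bash
python3 - <<'E'
from h import *
o=bot.get_obs(); print(o['contact_force'],o['moment'],o['tau'])
p,d=bot.capture('side'); a=p[170:320,200:370,::-1]; q,e=bot.capture('top'); b=q[160:285,185:305,::-1]
cv2.imwrite('pics/z2.png',np.hstack([cv2.resize(a,(450,400),interpolation=2),cv2.resize(b,(350,400),interpolation=2)]))
P,u,v=cloud('side',d)
t=P[(abs(P[:,0]-516)<30)&(abs(P[:,1]-128)<40)&(P[:,2]>30)&(P[:,2]<100)]
for z in range(35,100,5):
    s=t[abs(t[:,2]-z)<2.5]; print(z,len(s),s.min(0).round() if len(s) else '',s.max(0).round() if len(s) else '')
E
```

```text
[-0.34176596  0.58133222 -0.14586989] [-0.03066015 -0.00578196 -0.01687524] [-1.74673255e-04 -4.67917335e+01 -1.93927842e+01  1.68127340e-02
 -9.37806512e-02 -1.57776503e-04]
35 92 [486. 104.  33.] [545. 168.  37.]
40 55 [486.  92.  38.] [546. 167.  42.]
45 372 [486.  88.  43.] [546. 168.  47.]
50 388 [489.  88.  48.] [545. 168.  52.]
55 79 [508. 110.  53.] [544. 146.  57.]
60 17 [511. 113.  58.] [544. 142.  61.]
65 0  
70 0  
75 0  
80 5 [503. 124.  80.] [505. 132.  82.]
85 11 [503. 120.  83.] [505. 137.  87.]
90 19 [502. 112.  88.] [513. 143.  92.]
95 37 [502. 113.  93.] [523. 146.  97.]
```

View pics/z2.png

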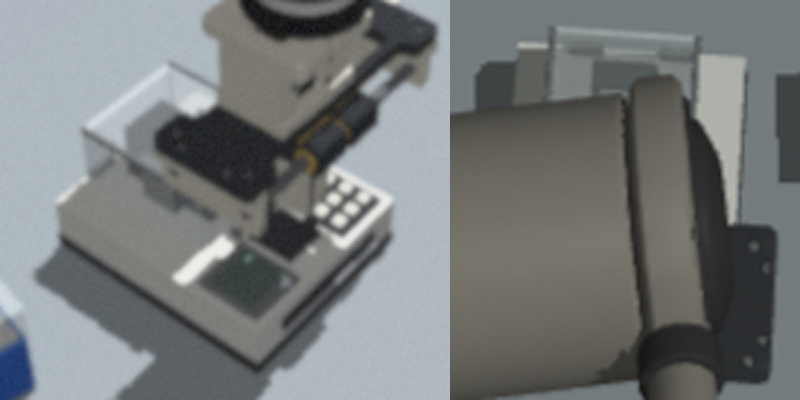

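```bash
python3 - <<'E'
from h import *
a=cv2.imread('pics/side1.png')
p,d=bot.capture('side'); np.save('pics/s3.npy',d); b=p[:,:,::-1]
f=lambda i:cv2.resize(i[215:275,265:335],(400,343),interpolation=cv2.INTER_CUBIC)
b=b.copy()
m=f(b)
for P,c in (([515.9,128,47.7],(0,0,255)),([516.1,128.4,58],(0,255,0))):
    x,y=proj('side',P)[0]; print(x,y); cv2.circle(m,(int((x-265)*400/70),int((y-215)*343/60)),4,c,-1)
cv2.imwrite('pics/z3.png',np.clip(np.hstack([f(a),m])*1.6,0,255).astype('uint8'))
E
```

```text
310.89302867328365 259.86020291788066
310.80091905114176 255.96389237262667
```

View pics/z3.png

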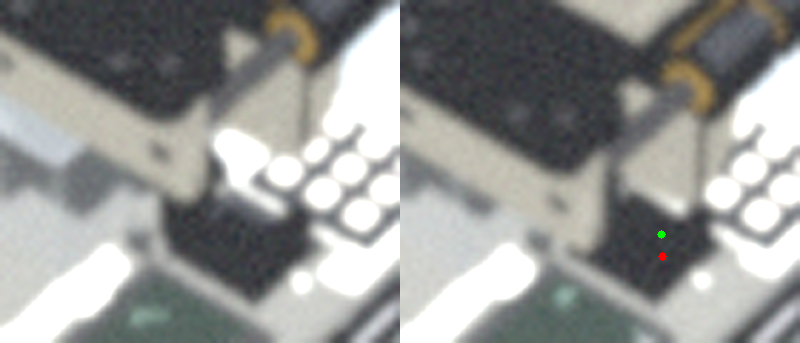

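```bash
python3 - <<'E'
from h import *
d=np.load('pics/s3.npy')
p,r=None,None
print(proj('side',[[515.9,147,47.7],[515.9,109,47.7],[515.9,147,67],[515.9,109,67]]))
for v in range(236,268,3):
    us=range(290,325,3); 
    p,r=ray('side',[[u,v] for u in us]); X=p+r*np.array([d[v,u] for u in us])[:,None]
    print(v,' '.join('%d,%d,%d'%tuple(x) for x in X))
E
```

```text
[[304.88926964 266.43381706]
 [316.74436644 253.44558709]
 [305.04279022 258.91977128]
 [317.07048502 245.91854506]]
236 497,216,188 493,214,189 490,211,189 486,209,189 484,204,186 494,181,162 489,179,163 487,174,160 504,139,122 505,128,113 481,158,151 502,112,101
239 494,220,187 489,219,189 486,216,189 484,211,186 483,205,181 489,188,163 487,182,160 505,146,121 504,138,115 505,126,104 503,121,101 503,110,92
242 492,223,184 487,223,187 485,218,185 484,211,180 489,196,164 487,190,160 512,144,108 506,144,111 504,137,107 504,127,98 502,121,95 522,77,46
245 492,224,179 487,223,181 484,219,180 484,212,174 543,115,58 517,144,98 512,143,100 505,145,106 505,137,99 505,126,90 503,119,85 516,86,50
248 493,221,170 487,222,174 483,220,175 484,212,168 543,114,50 541,109,47 512,144,94 504,146,100 504,138,93 505,125,82 517,96,50 513,91,48
251 498,215,155 493,215,159 486,216,163 484,211,160 540,119,47 536,115,47 531,113,48 526,111,49 525,102,42 513,111,57 514,100,47 510,96,46
254 498,215,148 493,215,152 486,217,158 485,210,153 536,126,48 531,123,49 527,120,48 523,116,47 514,119,56 511,114,53 511,105,45 506,103,47
257 548,146,51 547,138,45 487,215,149 536,134,48 532,131,48 528,128,47 524,124,47 515,128,56 510,127,57 508,119,51 505,114,49 504,106,43
260 549,144,41 546,139,38 537,142,46 532,140,48 528,137,47 523,135,48 515,137,56 511,134,55 509,127,50 506,122,48 509,106,32 502,107,37
263 541,156,48 537,152,48 540,138,33 536,134,31 524,143,48 518,143,51 511,143,55 511,134,47 506,132,48 510,115,31 506,112,31 495,119,44
266 536,162,49 532,159,49 527,156,50 525,151,47 527,137,32 516,145,46 511,144,49 507,141,49 510,124,31 506,121,31 497,127,42 492,124,43
```

The depth shows the fingertips ending at about z≈80, not at the reported 47.7. The key bar still stands at about 57, and there is no contact force. I'll go down further in small steps, watching the force and checking with depth.

```bash
python3 -m handwheel '[[[0.5,0,0,0],[0.5,0,0,0],[0,0,0,0],[0,0,0,0]]]' 0
python3 - <<'E'
from h import *
rel([516.1,128.4,48])
print(bot.get_obs()['joint_positions'])
p,d=bot.capture('side'); np.save('pics/s4.npy',d)
cv2.imwrite('pics/z4.png',cv2.resize(p[190:290,240:360,::-1],(720,600),interpolation=2))
P,u,v=cloud('side',d)
t=P[(abs(P[:,0]-516)<15)&(abs(P[:,1]-128)<22)&(P[:,2]>30)&(P[:,2]<110)]
for z in range(35,110,5):
    s=t[abs(t[:,2]-z)<2.5]; print(z,len(s),s.min(0).round() if len(s) else '',s.max(0).round() if len(s) else '')
E
```

```text
time: 4.98
tool_pos: [515.5, 128.0, 37.2]
tcp_rot: [0.263, 1.57, -2.956]
contact_force: [0.3, 0.4, -0.3]
grip_width: 0.4
t 4.98 tcp [515.5 128.   37.2] F [ 0.3  0.4 -0.3] w 0.4
tool y yaw -94.42335817857449 xaxis [-1.2e-03 -2.0e-04 -1.0e+00]
shift cm [-1.078 -0.044 -0.054]
[ 9.91147636e-02  5.30381016e-01  1.70550337e+00 -1.29948630e-04
  9.06890284e-01  1.74719357e+00]
35 50 [503. 106.  33.] [527. 141.  36.]
40 5 [501. 107.  38.] [508. 108.  40.]
45 55 [501. 106.  43.] [530. 150.  47.]
50 89 [502. 106.  48.] [531. 145.  52.]
55 67 [508. 112.  53.] [521. 146.  57.]
60 9 [510. 124.  58.] [516. 144.  60.]
65 0  
70 4 [502. 124.  69.] [505. 130.  72.]
75 12 [503. 120.  73.] [504. 138.  77.]
80 20 [502. 116.  78.] [505. 143.  82.]
85 42 [501. 114.  83.] [521. 145.  87.]
90 30 [501. 112.  88.] [518. 146.  92.]
95 36 [502. 113.  93.] [516. 147.  97.]
100 20 [503. 127.  98.] [513. 147. 102.]
105 17 [503. 133. 103.] [509. 148. 107.]
```

View pics/z4.png

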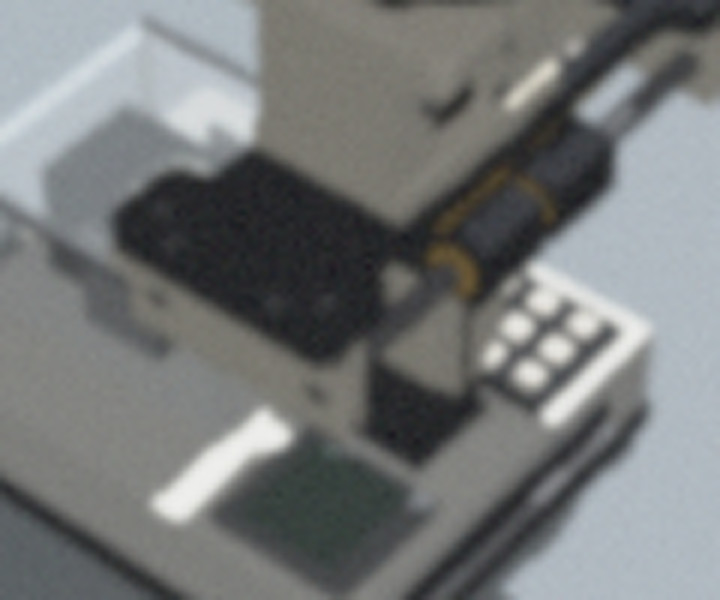

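```bash
python3 -m handwheel '[[[0.5,0,0,0],[0.4,0,0,0],[0,0,0,0]]]' 0
python3 -m handwheel '[[[0.3,0,0,0],[0,0,0,0],[0,0,0,0]]]' 0
python3 -m handwheel '[[[0.3,0,0,0],[0,0,0,0],[0,0,0,0]]]' 0
```

```text
time: 5.28
tool_pos: [515.3, 128.0, 27.9]
tcp_rot: [0.214, 1.569, -3.005]
contact_force: [0.1, 0.5, 0.1]
grip_width: 0.2
time: 5.53
tool_pos: [515.9, 128.0, 25.6]
tcp_rot: [0.506, 1.571, -2.713]
contact_force: [0.5, 0.3, -0.3]
grip_width: 0.6
time: 5.78
tool_pos: [516.0, 128.1, 22.9]
tcp_rot: [3.079, 1.571, -0.14]
contact_force: [-1.1, -0.1, 2.1]
grip_width: 0.3
```

```bash
python3 -m handwheel '[[[0.3,0,0,0],[0.3,0,0,0],[0,0,0,0],[0,0,0,0]]]' 0
python3 -m handwheel '[[[0.2,0,0,0],[0.1,0,0,0],[0,0,0,0],[0,0,0,0]]]' 0
```

```text
time: 6.12
tool_pos: [515.2, 128.1, 16.6]
tcp_rot: [0.13, 1.569, -3.088]
contact_force: [-3.5, 0.3, 6.0]
grip_width: 0.8
time: 6.45
tool_pos: [515.3, 128.2, 14.8]
tcp_rot: [0.155, 1.57, -3.064]
contact_force: [-6.7, 0.5, 14.6]
grip_width: 0.3
```

```bash
python3 -m handwheel '[[[0,0,0,0],[0,0,0,0],[0,0,0,0],[0,0,0,0],[0,0,0,0],[0,0,0,0]]]' 0
python3 - <<'E'
from h import *
p,d=bot.capture('side'); np.save('pics/s5.npy',d)
cv2.imwrite('pics/z5.png',cv2.resize(p[150:300,200:380,::-1],(720,600),interpolation=2))
E
```

```text
time: 6.95
tool_pos: [515.3, 128.2, 14.8]
tcp_rot: [0.147, 1.57, -3.071]
contact_force: [-7.3, 0.6, 16.2]
grip_width: 0.3
```

View pics/z5.png

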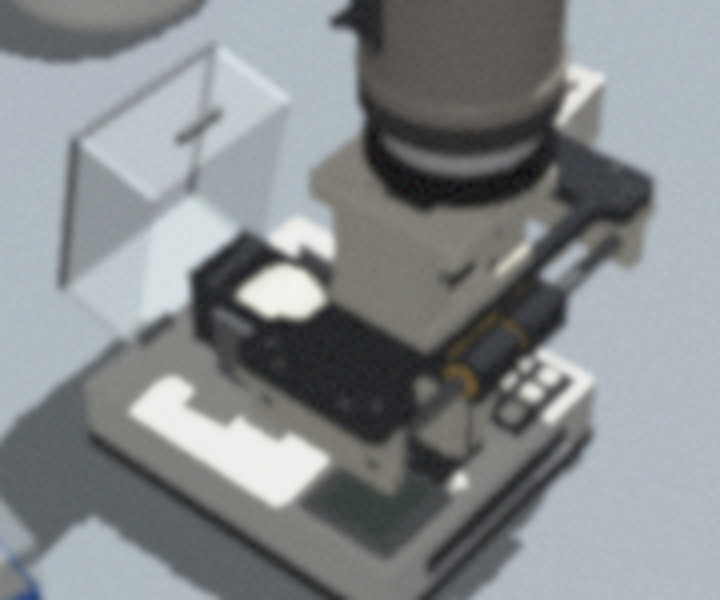

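```bash
python3 -m handwheel '[[[-1,0,0,0],[-3,0,0,0],[-4,0,0,0],[-3,0,0,0],[0,0,0,0],[0,0,0,0],[0,0,0,0],[0,0,0,0]]]' 1
python3 - <<'E'
from h import *
rel([613.8,121,114])
for n in ('side','top'):
    p,d=bot.capture(n); np.save(f'pics/{n}6.npy',d); cv2.imwrite(f'pics/{n}6.png',p[:,:,::-1])
    for l in ("cassette_grip","catch_left_face","catch_right_face","cassette"):
        for r in bot.spot_point(n,l)[:1]: print(n,l,np.round(r["point"],1),round(r["conf"],2))
a=cv2.imread('pics/side6.png')[150:300,200:380];b=cv2.imread('pics/top6.png')[150:285,185:305]
cv2.imwrite('pics/z6.png',np.hstack([cv2.resize(a,(420,350),interpolation=2),cv2.resize(b,(360,350),interpolation=2)]))
E
```

```text
time: 7.67
tool_pos: [515.0, 127.9, 122.3]
tcp_rot: [0.234, 1.568, -2.985]
contact_force: [0.7, -0.3, -0.3]
grip_width: 49.1
t 7.67 tcp [515.  127.9 122.3] F [ 0.7 -0.3 -0.3] w 49.1
tool y yaw -94.42791640845945 xaxis [-2.8e-03 -4.0e-04 -1.0e+00]
shift cm [ 0.8   -0.077 -9.908]
side cassette_grip [272.5 228.6] 0.94
side catch_left_face [261.9 237. ] 0.64
side catch_right_face [280.5 221.7] 0.45
side cassette [270.2 242.8] 0.59
```

View pics/z6.png

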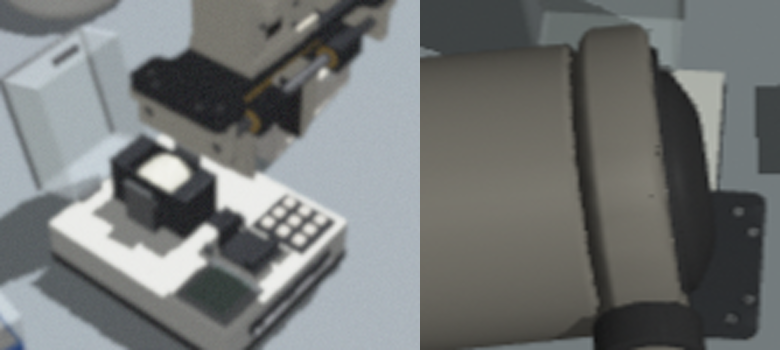

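```bash
python3 - <<'E'
from h import *
print('grip',atz('side',[[272.5,228.6]],66),'L',atz('side',[[261.9,237]],66),'R',atz('side',[[280.5,221.7]],66))
P,u,v=cloud('side',np.load('pics/side6.npy'))
a=-0.0764;c=np.array([np.cos(a),np.sin(a)]);dv=np.array([-c[1],c[0]])
Q=P[:,:2]-[613.8,121]; x=Q@c; y=Q@dv
s=(abs(P[:,2]-85)<3)&(abs(x)<60)&(abs(y)<45)&(u<300); print('top of case',s.sum(),x[s].min(),x[s].max(),y[s].min(),y[s].max(),cv2.minAreaRect(np.c_[x,y][s].astype('float32')))
for z in (75,65,55):
    s=(abs(P[:,2]-z)<4)&(abs(x)<10)&(abs(y)<45)&(u<300); print('left plate',z,s.sum(),np.percentile(y[s],[50,90,100]) if s.any() else '')
t=(abs(P[:,0]-515)<20)&(abs(P[:,1]-128)<80)&(P[:,2]>95)&(P[:,2]<200)
for z in range(110,180,5):
    s=t&(abs(P[:,2]-z)<2.5); print(z,s.sum(),P[s].min(0).round() if s.any() else '',P[s].max(0).round() if s.any() else '')
E
```

```text
grip [[607.62559106 117.52858523  66.        ]] L [[610.254678   146.04696817  66.        ]] R [[606.47932809  94.11781714  66.        ]]
top of case 398 -41.89651657316193 37.40142775249157 -29.21937713512813 31.691572056649218 ((-2.3932533264160156, 1.0242900848388672), (60.09888458251953, 79.85523223876953), 86.15150451660156)
left plate 75 75 [18.75232146 30.30189395 31.6750056 ]
left plate 65 29 [29.71980626 31.21171314 31.59522093]
left plate 55 23 [29.77230924 30.68843826 30.85001736]
110 0  
115 0  
120 0  
125 0  
130 0  
135 0  
140 0  
145 0  
150 0  
155 13 [501. 100. 154.] [521. 157. 157.]
160 34 [501.  95. 158.] [519. 161. 162.]
165 40 [499.  89. 163.] [517. 164. 167.]
170 56 [499.  87. 168.] [514. 169. 172.]
175 46 [499.  88. 173.] [513. 170. 177.]
```

```bash
python3 -m handwheel '[[[0,0,-3,0],[0,0,-3,0],[0,0,-2.5,0],[0,0,-1.2,0],[0,0,0,0],[0,0,0,0]]]' 1
python3 - <<'E'
from h import *
rel([612.5,121.5,65])
for n in ('side',):
    p,d=bot.capture(n); np.save(f'pics/{n}7.npy',d); cv2.imwrite(f'pics/{n}7.png',p[:,:,::-1])
cv2.imwrite('pics/z7.png',cv2.resize(p[140:300,190:350,::-1],(600,600),interpolation=2))
E
```

```text
time: 8.67
tool_pos: [612.4, 120.5, 123.2]
tcp_rot: [0.193, 1.57, -3.026]
contact_force: [-0.1, -0.4, -0.0]
grip_width: 91.5
t 8.67 tcp [612.4 120.5 123.2] F [-0.1 -0.4 -0. ] w 91.5
tool y yaw -94.43935767552489 xaxis [-1.1e-03 -1.0e-04 -1.0e+00]
shift cm [ 5.818 -0.105 -0.013]
```

View pics/z7.png

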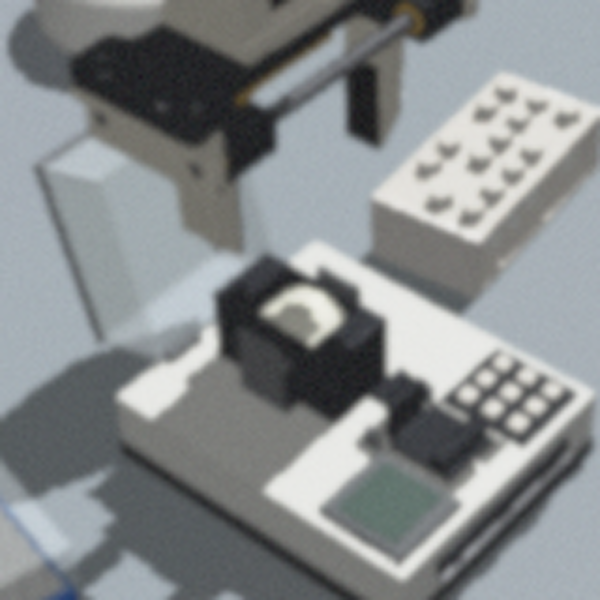

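The fingers are open, straddling the cassette from above: the near tip is at crop (215,240), the far tip at (375,140). I'll check the finger geometry from the saved depth.

```bash
python3 - <<'E'
from h import *
P,u,v=cloud('side',np.load('pics/side7.npy'))
a=-0.0764;c=np.array([np.cos(a),np.sin(a)]);dv=np.array([-c[1],c[0]])
Q=P[:,:2]-[612.5,121.5]; x=Q@c; y=Q@dv
for z in range(140,215,6):
  for nm,m in (('near',y>30),('far',y<-30)):
    s=(abs(P[:,2]-z)<3)&(abs(x)<20)&(abs(y)<75)&m
    if s.sum(): print(z,nm,s.sum(),'x',x[s].min().round(1),x[s].max().round(1),'y',y[s].min().round(1),y[s].max().round(1))
E
```

```text
152 far 1 x -2.5 -2.5 y -50.0 -50.0
158 near 7 x -12.6 -9.4 y 43.5 52.3
158 far 23 x -12.6 7.9 y -52.0 -46.4
164 near 15 x -13.2 -9.6 y 43.0 56.2
164 far 35 x -13.1 7.6 y -60.2 -46.3
170 near 33 x -13.2 10.3 y 48.2 61.7
170 far 43 x -13.7 7.0 y -65.5 -47.0
176 near 40 x -13.2 8.2 y 45.4 62.1
176 far 38 x -13.8 7.4 y -64.2 -46.2
182 near 45 x -13.5 9.0 y 46.8 62.6
182 far 45 x -13.6 7.1 y -62.8 -46.2
188 near 48 x -13.2 9.3 y 44.1 63.3
188 far 40 x -13.7 7.5 y -63.5 -46.8
194 near 33 x -13.1 8.4 y 44.0 64.3
194 far 40 x -14.5 4.2 y -66.5 -45.3
200 near 4 x -13.6 -12.0 y 49.1 52.6
200 far 36 x -13.7 -0.3 y -65.4 -46.6
206 far 35 x -13.6 8.8 y -67.3 -47.6
212 far 22 x -13.0 9.3 y -66.9 -49.1
```

```bash
python3 -m handwheel '[[[2.5,-0.1,-0.05,0],[2.5,0,0,0],[2.5,0,0,0],[1.5,0,0,0],[0,0,0,0],[0,0,0,0]]]' 1
python3 -m handwheel '[[[0.5,0,0,0],[0.5,0,0,0],[0.4,0,0,0],[0,0,0,0],[0,0,0,0]]]' 1
python3 - <<'E'
from h import *
rel([613,121.5,16])
p,d=bot.capture('side'); np.save('pics/side8.npy',d); cv2.imwrite('pics/side8.png',p[:,:,::-1])
cv2.imwrite('pics/z8.png',cv2.resize(p[160:280,210:330,::-1],(600,600),interpolation=2))
E
```

```text
time: 9.22
tool_pos: [612.1, 121.7, 33.8]
tcp_rot: [0.179, 1.569, -3.04]
contact_force: [0.5, -0.0, 0.7]
grip_width: 91.8
time: 9.63
tool_pos: [613.2, 121.5, 19.9]
tcp_rot: [1.862, 1.571, -1.357]
contact_force: [0.1, 0.5, -0.3]
grip_width: 91.8
t 9.63 tcp [613.2 121.5  19.9] F [ 0.1  0.5 -0.3] w 91.8
tool y yaw -94.423367425578 xaxis [ 0.e+00 -1.e-04 -1.e+00]
shift cm [0.388 0.006 0.018]
```

View pics/z8.png

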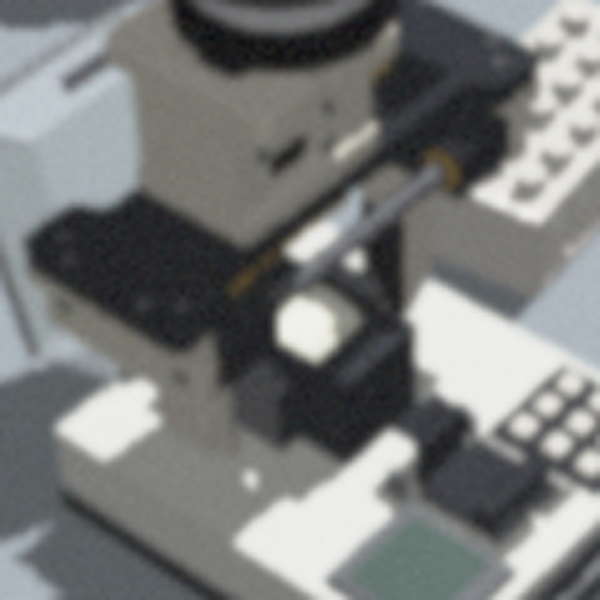

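The near finger tip (crop ~(205,450)) is just above the deck, outside the left catch plate at (262,400). I'll go down 3 mm more and then close.

```bash
python3 -m handwheel '[[[0.3,0,0,0],[0,0,0,0],[0,0,0,0]]]' 1
python3 -m handwheel '[[[0,0,0,0],[0,0,0,0],[0,0,0,0],[0,0,0,0],[0,0,0,0],[0,0,0,0],[0,0,0,0],[0,0,0,0]]]' 0.3
python3 -m handwheel '[[[0,0,0,0],[0,0,0,0],[0,0,0,0],[0,0,0,0],[0,0,0,0],[0,0,0,0]]]' 0.3
```

```text
time: 9.93
tool_pos: [613.1, 121.5, 16.7]
tcp_rot: [0.49, 1.571, -2.728]
contact_force: [-0.1, -1.3, -0.5]
grip_width: 91.9
time: 10.6
tool_pos: [613.2, 121.5, 16.8]
tcp_rot: [2.698, 1.571, -0.521]
contact_force: [-0.0, 0.0, -0.3]
grip_width: 44.9
time: 11.1
tool_pos: [613.3, 121.6, 16.9]
tcp_rot: [2.819, 1.571, -0.4]
contact_force: [-0.2, 1.2, 1.8]
grip_width: 45.0
```

```bash
python3 -m handwheel '[[[-0.3,0,0,0],[-0.3,0,0,0],[-0.4,0,0,0],[0,0,0,0],[0,0,0,0]]]' 0.3
python3 - <<'E'
from h import *
rel([613,121.5,30])
p,d=bot.capture('side'); np.save('pics/side9.npy',d)
cv2.imwrite('pics/z9.png',cv2.resize(p[160:280,210:330,::-1],(600,600),interpolation=2))
E
```

```text
time: 11.52
tool_pos: [613.5, 121.5, 27.2]
tcp_rot: [-3.122, 1.57, -0.058]
contact_force: [0.2, 0.2, -1.4]
grip_width: 45.0
t 11.52 tcp [613.5 121.5  27.2] F [ 0.2  0.2 -1.4] w 45.0
tool y yaw -94.42326226288063 xaxis [ 7.e-04 -0.e+00 -1.e+00]
shift cm [-0.285  0.008  0.045]
```

View pics/z9.png

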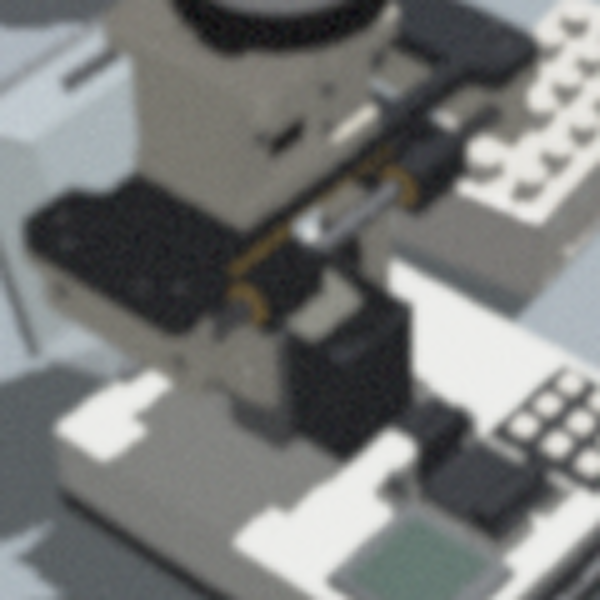

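```bash
python3 -m handwheel '[[[-0.6,0,0,0],[-0.8,0,0,0],[-1,0,0,0],[-1.2,0,0,0],[-1.2,0,0,0],[-1.2,0,0,0],[-1.2,0,0,0],[-1.2,0,0,0]]]' 0.3
python3 -m handwheel '[[[-1.2,0,0,0],[-1.1,0,0,0],[-0.9,0,0,0],[-0.6,0,0,0],[-0.3,0,0,0],[0,0,0,0],[0,0,0,0],[0,0,0,0]]]' 0.3
python3 - <<'E'
from h import *
rel([613,121.5,140])
for n in ('side','top'):
    p,d=bot.capture(n); np.save(f'pics/{n}10.npy',d); cv2.imwrite(f'pics/{n}10.png',p[:,:,::-1])
    for l in ("cassette","cassette_grip","tip_box","tube_rack"):
        for r in bot.spot_point(n,l)[:1]: print(n,l,np.round(r["point"],1),round(r["conf"],2))
a=cv2.imread('pics/side10.png')[130:280,200:350]
cv2.imwrite('pics/z10.png',cv2.resize(a,(600,600),interpolation=2))
E
```

```text
time: 12.23
tool_pos: [613.5, 121.6, 112.7]
tcp_rot: [-3.076, 1.569, -0.012]
contact_force: [0.6, -0.2, -1.8]
grip_width: 44.9
time: 12.9
tool_pos: [612.8, 121.5, 151.0]
tcp_rot: [0.188, 1.569, -3.031]
contact_force: [0.2, 0.1, -1.8]
grip_width: 45.1
t 12.9 tcp [612.8 121.5 151. ] F [ 0.2  0.1 -1.8] w 45.1
tool y yaw -94.42735273247838 xaxis [-1.5e-03 -2.0e-04 -1.0e+00]
shift cm [ 1.099 -0.003 -0.024]
side cassette [267.9 186.7] 0.73
side cassette_grip [267.3 168.8] 0.74
side tip_box [170.7 317.1] 0.84
side tube_rack [320.6 193.5] 0.88
top cassette [238.1 192.8] 0.62
top cassette_grip [237.5 187.4] 0.84
top tip_box [136.7 183.2] 0.86
top tube_rack [342.  198.9] 0.8
```

View pics/z10.png

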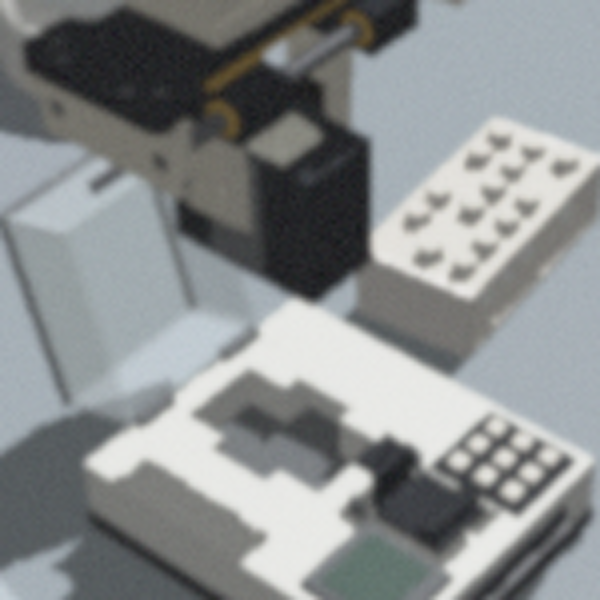

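View pics/top10.png

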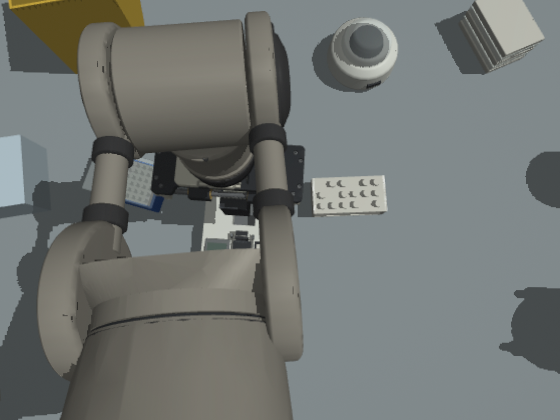

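The cassette hangs clear of the empty bay (crop ~(275,430)), with the lid open and both bystanders in place. I'll check the level and height from depth.

```bash
python3 - <<'E'
from h import *
P,u,v=cloud('side',np.load('pics/side10.npy'))
a=-0.0764;c=np.array([np.cos(a),np.sin(a)]);dv=np.array([-c[1],c[0]])
Q=P[:,:2]-[613,121.5]; x=Q@c; y=Q@dv; z=P[:,2]
s=(u>266)&(u<291)&(v>174)&(v<203)&(x<-30)&(x>-50)&(abs(y)<22)
print(s.sum(),'front: z',z[s].min(),z[s].max(),'x',np.median(x[s]))
A=np.c_[y[s],z[s],np.ones(s.sum())]; k=np.linalg.lstsq(A,x[s],rcond=None)[0]; print('tilt about y deg',np.degrees(k[1]),'yaw',np.degrees(k[0]))
b=(s)&(z<z[s].min()+14)
for y0 in range(-18,20,6):
    t=(abs(x+40)<6)&(abs(y-y0)<3)&(z>120)&(z<260)&(u<300); print(y0,t.sum(),z[t].min().round(1) if t.any() else '',z[t].max().round(1) if t.any() else '')
print('tip',atz('side',[[170.7,317.1]],0),'rack',atz('side',[[320.6,193.5]],0),atz('top',[[342,198.9]],0),atz('top',[[136.7,183.2]],0))
i0=cv2.imread('pics/side0.png').astype(int);i1=cv2.imread('pics/side10.png').astype(int)
print('tipbox diff',abs(i0-i1)[262:345,118:215].mean(),'rack diff',abs(i0-i1)[165:205,300:352].mean())
E
python3 -m handwheel '[[[0,0,0,0],[0,0,0,0],[0,0,0,0],[0,0,0,0],[0,0,0,0],[0,0,0,0]]]' 0.3
python3 - <<'E'
from h import *
rel([613,121.5,140]); print(np.abs(bot.get_obs()['dq']).max())
p,d=bot.capture('side')
i0=cv2.imread('pics/side10.png')[:,:,::-1].astype(int); print('still diff',abs(i0-p.astype(int))[130:220,230:310].mean())
E
```

```text
485 front: z 153.7878140662982 219.54984762116595 x -39.81459400580225
tilt about y deg -0.2246930549542327 yaw 7.533509612555524
-18 68 154.7 220.1
-12 71 156.7 221.0
-6 88 153.8 220.0
0 81 156.1 220.3
6 79 154.0 220.2
12 92 154.8 219.9
18 138 155.3 219.5
tip [[663.05717779 342.73241294   0.        ]] rack [[ 6.30365767e+02 -8.58518000e+01  1.13686838e-13]] [[628.74629496 -72.67263994   0.        ]] [[666.87280652 343.84376399   0.        ]]
tipbox diff 15.162133068355898 rack diff 11.905608974358975
time: 13.9
tool_pos: [613.2, 121.5, 151.8]
tcp_rot: [1.661, 1.571, -1.558]
contact_force: [0.7, -0.7, -1.5]
grip_width: 45.0
t 13.9 tcp [613.2 121.5 151.8] F [ 0.7 -0.7 -1.5] w 45.0
tool y yaw -94.42461716737044 xaxis [ 0.e+00 -1.e-04 -1.e+00]
shift cm [1.179 0.006 0.021]
0.0017109846032846404
still diff 3.4444444444444446
```

```bash
python3 - <<'E'
from h import *
for n in('top','side'):
  for f in ('0','10'):
    P,u,v=cloud(n,np.load(f'pics/{n}{f}.npy'))
    for nm,b,zr in (('rack',(560,710,-160,20),(45,56)),('tip',(590,740,250,430),(76,90))):
        s=(P[:,0]>b[0])&(P[:,0]<b[1])&(P[:,1]>b[2])&(P[:,1]<b[3])&(P[:,2]>zr[0])&(P[:,2]<zr[1])
        r=cv2.minAreaRect(P[s][:,:2].astype('float32')); print(n,f,nm,s.sum(),np.round(r[0],1),np.round(r[1],1),round(r[2],1))
E
```

```text
top 0 rack 629 [628.6 -79. ] [ 67.  137.7] 2.9
top 0 tip 3135 [662.2 341.9] [125.4  85. ] 73.5
top 10 rack 651 [629.7 -78.4] [ 68.4 137.2] 1.9
top 10 tip 1306 [662.2 342. ] [124.8  84.8] 73.2
side 0 rack 393 [628.5 -78.2] [ 57.1 120.2] 1.5
side 0 tip 3157 [660.  341.5] [125.2  87.5] 73.4
side 10 rack 398 [627.3 -78.6] [ 55.8 120.5] 0.5
side 10 tip 3151 [660.4 341.3] [125.5  87.7] 73.4
```

Neither bystander has moved: the differences are within about 1 mm of noise. Handing in.

```bash
python3 - <<'E'
from plant import bot
print(bot.close_job()); o=bot.get_obs(); print(o['time'],o['grip_width'],o['tool_pos'])
E
```

```text
the job is handed in; nothing more can be done
None
the job is handed in; nothing more can be done
```

The job is done and handed in at about 14 s. I pressed the lid key to its end stop (about 15 N) and the lid sprang fully open. I then squeezed both catches, lifted the cassette straight out of its bay and held it there.

**Last checks**
- **Height:** the underside is at about 154 mm by depth, roughly 133 mm above where it sat.
- **Level and still:** the front face tilts about 0.2°, and joint speeds are about 0.002 rad/s.
- **Grip:** the width is steady at 45 mm. Fully squeezed should be 47 mm over both plates, so I take the catches as fully in.
- **Free of contact:** the force on the tool is about −1.5 to −1.8 N, which is the cassette's weight alone.
- **Tip box and tube rack:** both are within about 1 mm of their starting positions, which is the depth noise.

**What disagreed**
- **Fingertip height:** the real fingertips were about 32–34 mm higher than the reported TCP. My first press therefore stopped short of the key. I measured the offset by depth and contact and used it for the rest of the job.
- **Yaw of the front face:** a plane fit gave about 7.5° of yaw. I put that down to mixed edge points and did not check it further.
- **Point network on the rack:** in the side view it read about 9 mm off, but depth outlines from both cameras did not confirm any shift.

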